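# Set the punch clearance of a turret-lug staking press

### The arm

A 7-joint arm with a two-finger parallel gripper is mounted at the origin on the work surface. World frame = base frame: x ahead of the robot, y to its left, z up, the work surface at z = 0. Lengths are in m, angles in rad, forces in N, time in s.
With the tool pointing down it reaches from about 0.425 to 0.875 m from the base axis. Payload 8.4 kg.
Tool frame: the origin (TCP) lies on the centre line of the jaws, within the pads' length; the fingertips stand 8 mm ahead of it and the grasp point (between the pads) lies 11 mm behind it (ctrl.tcp_to_tips is the distance from the TCP to the fingertips, in m); x points along the fingers, z is the direction in which the jaws open and shut, and the axes are right-handed (so a half turn about x gives the same grasp; the last joint's range is limited). The gripper opens to 87 mm and grips with 3 to 60 N. Pads are 19 mm wide; open, the fingers measure 117 mm over their backs; the gripper's body (75 mm by 190 mm) begins 51 mm behind the grasp point.
Start: joints at [1.131, 0.333, 0.04, 1.465, -0.013, 1.343, -0.059], TCP at [0.217, -0.613, 0.231] pointing down, gripper open.
Joint ranges: [-2.58, 2.58], [-0.38, 2.09], [-1.3, 1.39], [0.25, 2.4], [-1.5, 4.64], [0.08, 2.09], [-2.65, 2.65]. Speed limits (rad/s): [2.22, 2.22, 2.79, 2.79, 3.14, 3.14, 3.14].

### API

Orientations are given as a rotation vector (axis times angle).
In Python, from station import ctrl gives the robot as it stands. The module is installed in compiled form; this text tells all that it offers.
- The arm moves only by the shell command python3 -m crank 'ROWS'. ROWS is JSON, a list of rows, each an object of numbers: "jaw": the closure, from 0 (fully open) to 1 (shut); "tx", "ty", "tz": the shift along the tool's x, y, z in mm; "rx", "ry", "rz": the turn, a rotation vector about the tool's x, y, z in rad. In form: [{"jaw": .., "tx": .., "ty": .., "tz": .., "rx": .., "ry": .., "rz": ..}, ...]. A call has 1 to 5 rows; each row is the pose to reach, as a shift and turn from the pose commanded when the call began, along the tool's axes at that moment; what a row does not reach only later rows make up. A row lasts 1/8 s, in which the tool goes at most 62.5 mm and 10.7 degrees, less where a joint would pass 70% of its speed; a pose out of reach is approached as far as the arm can. A call with a gripper value outside its range is refused whole. The fingers move at their own pace and stop on an object; the grip force is fixed at half the most. Time passes only in rows, so rows that repeat a pose let the fingers close. It gives the time, the measured TCP pose, the force and the opening at its end, in the units of the state.
- ctrl.get_state(): the state, without advancing time (a new reading comes with each control period).
- ctrl.camera(name): name is "scene" or "top" or "wrist"; returns (picture, depth): 480x640x3 uint8, blue, green, red; 480x640 float32, m along the optical axis (not along the pixel's ray), 0 where there is no reading.
- ctrl.camera_info(name): a dict with "K" (3x3 intrinsics, pixels), "R" (3x3) and "t" (3): a world point X has camera coordinates R X + t. Camera axes: x right, y down, z forward; pixel columns grow to the right and rows downward; lengths in m; the calibration is good to about 2 mm. The wrist camera is an equidistant fisheye: a pixel r from the principal point sees the ray r / f radians off the axis. A picture is of the moment at which its call begins: read the wrist's pose just before it. camera_info takes no time and is no camera call; for the wrist camera it gives the pose at the moment of the call.
- ctrl.job_done(): hands the job in, once; it reports no verdict.
Trained networks look in the newest picture that a camera, given by its name, has taken for a name from the list of things; names that differ only in an ending like _2 or _b are one class to them, and where a whole thing is asked for, a point or a joint stands for the part that bears it (a point fixed in the world has none). Each returns a list of dicts, best first, with "conf" (0 to 1); they miss things now and then, are a little off and sometimes report something else, mostly with a low value. They report only what shows in the picture. A call takes as long as a camera call.
- ctrl.spot_in(camera, name): "box" ([centre column, centre row, width, height] in pixels, round what is visible of it).
- ctrl.silhouettes(camera, name): "region" (480x640 bool, what is visible of it) and "box" ([centre column, centre row, width, height] in pixels, round what is visible of it).
- ctrl.landmark_of(camera, name): "uv" ([column, row] in pixels: a listed point, or the origin of a listed thing).
The state is a dict: "clock": time; "qpos": joint angles; "joint_velocities": joint speeds; "tau": joint torques, N m; "eef_pos": TCP position; "eef_rot": TCP orientation; "contact_force": force on the tool from outside, world axes, zero at the start; "moment": the same for the moment, N m; "grip_width": opening from 0.0 (shut) to 1.0 (fully open).
Only numpy, scipy, OpenCV 4.12 (cv2) and the standard library are available. Lean on these libraries where they do the work, as an engineer would, in place of code of your own. Each camera call takes 0.05 s, during which the arm holds its last target.

### The job

Set the punch clearance on the small staking press: turn the tee knob on top clockwise until the punch bottoms on the anvil, without forcing it, then back the knob off a quarter of a turn. Leaving that setting alone, swing the lock ring's lever clockwise as far as it goes to lock it, let go, and do not disturb the other things on the bench.

Things in the scene. Friction and masses are not known exactly. Their poses are not given: they have to be found in the camera images.
- press: fixed bench hand press of dark cast iron. Origin on the spindle axis at the bench surface, z up. Base 110 mm (x) by 180 mm (y -60 to +120), 22 mm high; column at +y, throat open to -y; head 52 mm wide, its nose 58 mm round about the spindle axis, top 150 mm above the bench. The toggle handle along its +x side (below 140 mm) is already down in its working position and fixed
- knob: steel tee knob on top of the adjusting spindle: a flat-sided bar 64 mm long (its x), 12 mm thick (its y), 18 mm tall (its z). Origin: centre of the bar, on the spindle axis, about 222 mm above the bench. Under the bar a round hub, 22 mm across and 13 mm deep, then the 14 mm spindle. It turns freely for many turns against a steady 0.06 N m
- ram: round steel ram (24 mm) with the punch (11 mm) at its lower end; goes up and down with the knob. Origin: centre of the punch's flat lower end. Right-hand thread, 3 mm per turn: clockwise seen from above lowers it. It starts some 40 to 230 degrees of knob turn above the anvil
- anvil_top (a point): centre of the flat top (14 mm across) of the fixed round steel anvil under the punch, 50 mm above the bench. Once the punch bears on it the knob's torque climbs by about 0.1 N m for every 1.3 degrees of turn: 0.2 to 0.4 N m is firmly bottomed, beyond about 0.9 N m the faces are bruised
- lock (a joint): angle of the lock ring and its lever about the spindle axis, rad, growing clockwise seen from above: 0 open, 0.87 fully locked against its stop; starts between 0 and 0.25. It takes a steady 0.3 N m to turn (3 N at the ball) and stays where it is left
- lock_ball (a point): centre of the black ball, 24 mm across, that ends the lock lever: 103 mm from the spindle axis, 169 mm above the bench. The lever is a 10 mm round bar from the ring (48 mm round, lying on the head) out to the ball, 158 to 168 mm above the bench, on the press's -x side
- turret_board: loose brown board 60 by 110 by 4 mm with two rows of small brass lugs (13 mm high in all); origin under its centre; a bystander
- solder_reel: loose grey reel, 56 mm across, 40 mm high, standing flat; origin under its centre; a bystander
- lug_jar: loose glass jar with steel cap, 52 mm across, 62 mm high; origin under its centre; a bystander
- screwdriver: loose screwdriver, 200 mm long, handle 26 mm thick, lying; origin under its centre; a bystander
- pliers: loose long-nose pliers, 180 mm long, lying; origin under its centre; a bystander
- can_a: loose round steel transformer can, 62 mm across, 68 mm high; origin under its centre; a bystander
- can_b: loose round steel transformer can, 62 mm across, 68 mm high; origin under its centre; a bystander

How it is judged:
By the outcome, as a careful person would: the job done as asked, in the order asked, and still so for the second after the job is handed in, with the robot touching nothing.
It also fails if it takes over 72 s, if anything falls off the work surface, if the arm or the gripper's body presses on something with over 40 N, if the wrist force passes 120 N, or if a joint passes its speed limit or range.

## Working session

There is one attempt and no reset: what is moved stays moved. The work goes in short steps, Python scripts to look and compute and a shell command to move; the robot and the scene stay as the last step left them, time stands still between calls to the robot, and variables do not carry over. Pictures are saved under pics/ and viewed, and the job is handed in when it is done.

```bash
mkdir -p pics; ls
python3 - <<'E'
from station import ctrl
import cv2
print(ctrl.get_state())
for n in ["scene","top"]:
    p,d=ctrl.camera(n); cv2.imwrite(f"pics/{n}0.png",p)
    i=ctrl.camera_info(n); print(n,i)
    for nm in ["press","knob","lock_ball","anvil_top","ram"]:
        r=ctrl.landmark_of(n,nm)
        print(nm,[(x['conf'],x['uv'],d[int(x['uv'][1]),int(x['uv'][0])]) for x in r[:2]])
print(ctrl.tcp_to_tips)
E
```

```text
pics
{'clock': 0.0, 'qpos': array([ 1.1307833 ,  0.33391125,  0.03986995,  1.46623946, -0.01339581,
        1.34332804, -0.0585213 ]), 'joint_velocities': array([ 3.84594569e-04,  1.86632858e-03, -6.36741424e-04, -3.12255670e-04,
        1.64900117e-03, -5.00313071e-05,  1.52900651e-03]), 'tau': array([ 6.17396581e-04, -6.56364512e+01,  1.33549221e+00, -4.03789973e+01,
       -5.96764195e-02,  4.50955611e-02,  1.43334705e-04]), 'eef_pos': array([ 0.21708761, -0.61219657,  0.22967457]), 'eef_rot': array([ 0.95549303,  1.35278488, -0.95410232]), 'contact_force': array([ 0.6635353 ,  0.54485502, -0.17091687]), 'moment': array([ 0.02049899, -0.00829469, -0.01426454]), 'grip_width': 1.0021862160489685}
scene {'K': array([[522.69357728,   0.        , 319.63029012],
       [  0.        , 522.69357728, 239.00646823],
       [  0.        ,   0.        ,   1.        ]]), 'R': array([[ 4.15294221e-01,  9.09687147e-01,  6.43861324e-05],
       [ 5.05261200e-01, -2.30605120e-01, -8.31584270e-01],
       [-7.56466675e-01,  3.45384674e-01, -5.55398593e-01]]), 't': array([-0.21935409, -0.14340173,  
[... 332 characters left out ...]
]
top {'K': array([[459.44462292,   0.        , 328.68442501],
       [  0.        , 459.44462292, 238.22349815],
       [  0.        ,   0.        ,   1.        ]]), 'R': array([[ 0.00685322, -0.99986834,  0.0147081 ],
       [-0.98258511, -0.00946452, -0.1855719 ],
       [ 0.18568668, -0.01318019, -0.98252061]]), 't': array([-0.02516547,  0.55144777,  1.2343718 ])}
press [(0.81, [332.9, 232.5], np.float32(1.2085807))]
knob [(0.65, [330.9, 215.0], np.float32(1.1153145)), (0.38, [185.9, 299.5], np.float32(1.2973117))]
lock_ball [(0.55, [344.1, 258.0], np.float32(1.1460382))]
anvil_top []
ram [(0.72, [329.7, 228.2], np.float32(1.1851598)), (0.68, [331.2, 231.7], np.float32(1.1950166))]
0.008
```

View pics/scene0.png

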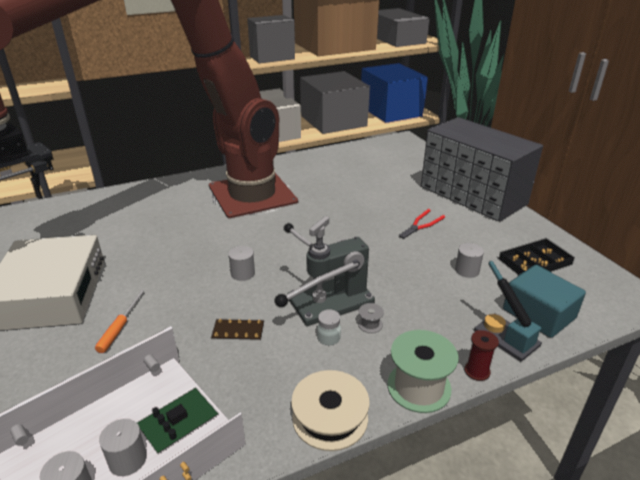

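View pics/top0.png

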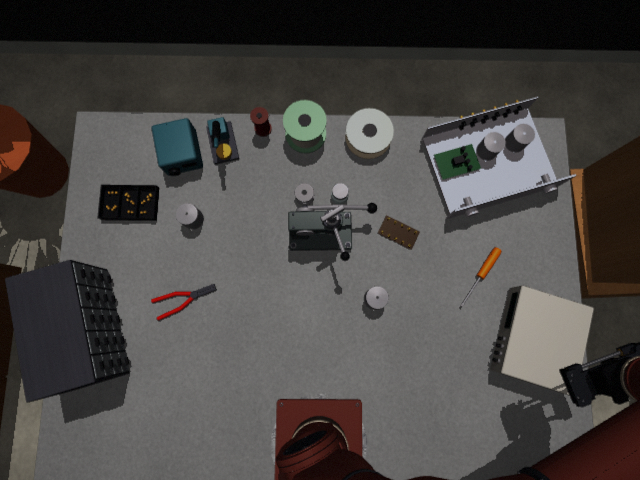

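```bash
cat > h.py <<'E'
import numpy as np, cv2
from station import ctrl
def ray(n,uv):
    i=ctrl.camera_info(n);K=i['K'];R=i['R'];t=i['t']
    c=-R.T@t
    d=R.T@np.array([(uv[0]-K[0,2])/K[0,0],(uv[1]-K[1,2])/K[1,1],1])
    return c,d
def atz(n,uv,z):
    c,d=ray(n,uv); return c+d*(z-c[2])/d[2]
def proj(n,X):
    i=ctrl.camera_info(n);q=i['R']@np.asarray(X)+i['t'];q=i['K']@q;return q[:2]/q[2]
def tri(obs):
    A=np.zeros((3,3));b=np.zeros(3)
    for n,uv in obs:
        c,d=ray(n,uv);d=d/np.linalg.norm(d);P=np.eye(3)-np.outer(d,d);A+=P;b+=P@c
    return np.linalg.solve(A,b)
E
python3 - <<'E'
import cv2
a=cv2.imread('pics/top0.png')[180:280,270:400];b=cv2.imread('pics/scene0.png')[200:340,260:400]
cv2.imwrite('pics/topz.png',cv2.resize(a,None,fx=6,fy=6,interpolation=cv2.INTER_CUBIC))
cv2.imwrite('pics/scenez.png',cv2.resize(b,None,fx=4,fy=4,interpolation=cv2.INTER_CUBIC))
from h import *
print('knob tri',tri([('top',(331,215)),('scene',(318,223.4))]), atz('top',(331,215),.231))
print('ball tri',tri([('top',(345,256.5)),('scene',(287.5,228.3))]),atz('top',(345,256.5),.169),atz('scene',(287.5,228.3),.169))
E
```

```text
knob tri [ 0.57628143 -0.02458131  0.22458138] [ 0.57515419 -0.02344643  0.231     ]
ball tri [ 0.48316886 -0.06064868  0.16756088] [ 0.48297316 -0.06052878  0.169     ] [ 0.48526938 -0.06148376  0.169     ]
```

View pics/topz.png

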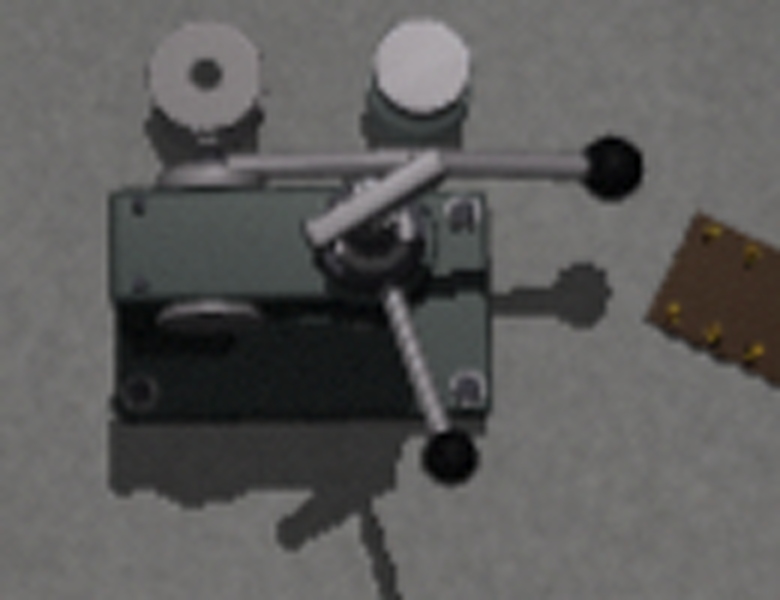

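View pics/scenez.png

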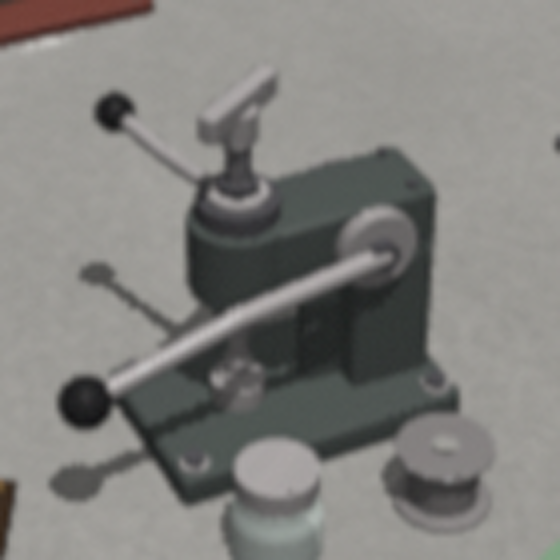

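Run:
```python
from h import *
from scipy.spatial.transform import Rotation as Ro
R=Ro.from_rotvec(ctrl.get_state()['eef_rot']).as_matrix();print(np.round(R,3))
f=lambda u,v:(270+u/6,180+v/6)
c=atz('top',f(375,197),.231);print('knob top centre',c)
a=atz('top',f(314,236),.225);b=atz('top',f(438,165),.225);print(a,b,np.linalg.norm(a-b),np.degrees(np.arctan2(*(b-a)[1::-1])))
bl=atz('top',f(450,456),.169);print(bl,np.linalg.norm((bl-c)[:2]),np.degrees(np.arctan2(*(bl-c)[1::-1])))
p,d=ctrl.camera('top')
s=ctrl.silhouettes('top','knob')
print([(x['conf'],x['box'],x['region'].sum()) for x in s])
m=s[0]['region'];vv,uu=np.nonzero(m);
pts=np.stack([uu,vv],1).astype(np.float32);print(cv2.minAreaRect(pts))
# depth pts
i=ctrl.camera_info('top')
P=[]
for u,v in zip(uu,vv):
    q=np.array([(u-i['K'][0,2])/i['K'][0,0],(v-i['K'][1,2])/i['K'][1,1],1])*d[v,u];P.append(i['R'].T@(q-i['t']))
P=np.array(P);k=P[P[:,2]>.222];print(len(P),len(k),k.mean(0),(k.max(0)),k.min(0))
# edges in press base: print axis yaw
for n in ['press']:
    s=ctrl.silhouettes('top',n);print(s[0]['conf'],s[0]['box'])
```

```text
[[-0.     0.943  0.334]
 [ 0.     0.334 -0.943]
 [-1.     0.    -0.   ]]
knob top centre [ 0.58059753 -0.02705708  0.231     ]
[ 0.56554822 -0.0025212   0.225     ] [ 0.59577432 -0.05282178  0.225     ] 0.058683603931905935 -58.99793774916812
[ 0.48424729 -0.06052845  0.169     ] 0.10199853592144355 -160.84314571268538
[(0.49, [332.8, 213.7, 23.7, 17.3], np.int64(137))]
((332.3040466308594, 213.9256591796875), (7.439848899841309, 24.993244171142578), 54.462318420410156)
137 122 [ 0.57959877 -0.02549427  0.23011128] [0.5982261  0.00072486 0.23539822] [ 0.56045334 -0.0525644   0.22215285]
0.67 [334.8, 232.5, 87.4, 59.3]
```

```bash
cat > go.py <<'E'
import sys
from h import *
from scipy.spatial.transform import Rotation as Ro
# usage go.py x y z yaw_of_tool_y_deg -> deltas
s=ctrl.get_state();R=Ro.from_rotvec(s['eef_rot']);M=R.as_matrix()
x,y,z,a=map(float,sys.argv[1:5]);a=np.radians(a)
T=np.array([[0,np.cos(a),np.sin(a)],[0,np.sin(a),-np.cos(a)],[-1,0,0]])
d=M.T@(np.array([x,y,z])-s['eef_pos'])*1000
r=(R.inv()*Ro.from_matrix(T)).as_rotvec()
print('t',np.round(d,1),'r',np.round(r,3),'pos',np.round(s['eef_pos'],4),'q7',s['qpos'][6].round(2),'yaw y',np.degrees(np.arctan2(M[1,1],M[0,1])).round(2),'F',np.round(s['contact_force'],1),'M',np.round(s['moment'],3),'clk',s['clock'])
E
python3 -m crank '[{"jaw":0,"tx":-80,"ty":538,"tz":-431,"rx":-1.763},{"jaw":0,"tx":-80,"ty":538,"tz":-431,"rx":-1.763},{"jaw":0,"tx":-80,"ty":538,"tz":-431,"rx":-1.763},{"jaw":0,"tx":-80,"ty":538,"tz":-431,"rx":-1.763},{"jaw":0,"tx":-80,"ty":538,"tz":-431,"rx":-1.763}]'
python3 go.py .580 -.0265 .31 120.5
```

```text
t [ -79.4  537.8 -431.2] r [-1.762  0.     0.   ] pos [ 0.2173 -0.6126  0.2306] q7 -0.06 yaw y 19.52 F [ 0.1 -0.5 -0. ] M [-0.007  0.011 -0.009] clk 0.75$[0]: bad value
```

```bash
python3 -m crank '[{"jaw":0.0,"tx":-80,"ty":538,"tz":-431,"rx":-1.763,"ry":0,"rz":0},{"jaw":0,"tx":-80,"ty":538,"tz":-431,"rx":-1.763,"ry":0,"rz":0},{"jaw":0,"tx":-80,"ty":538,"tz":-431,"rx":-1.763,"ry":0,"rz":0},{"jaw":0,"tx":-80,"ty":538,"tz":-431,"rx":-1.763,"ry":0,"rz":0},{"jaw":0,"tx":-80,"ty":538,"tz":-431,"rx":-1.763,"ry":0,"rz":0}]'
python3 go.py .580 -.0265 .31 120.5
```

```text
clock: 1.38
eef_pos: [0.3815, -0.3469, 0.2672]
eef_rot: [0.224, 1.558, -0.225]
contact_force: [0.5, -0.5, 0.7]
grip_width: 0.997
t [-43.  363.4  99.9] r [-0.819  0.     0.001] pos [ 0.3815 -0.3469  0.2672] q7 0.35 yaw y 73.59 F [ 0.5 -0.5  0.7] M [-0.067 -0.154  0.044] clk 1.375
```

```bash
python3 -m crank '[{"jaw":0,"tx":-43,"ty":363,"tz":100,"rx":-0.82,"ry":0,"rz":0},{"jaw":0,"tx":-43,"ty":363,"tz":100,"rx":-0.82,"ry":0,"rz":0},{"jaw":0,"tx":-43,"ty":363,"tz":100,"rx":-0.82,"ry":0,"rz":0},{"jaw":0,"tx":-43,"ty":363,"tz":100,"rx":-0.82,"ry":0,"rz":0},{"jaw":0,"tx":-43,"ty":363,"tz":100,"rx":-0.82,"ry":0,"rz":0}]'
python3 go.py .580 -.0265 .31 120.5
```

```text
clock: 2.0
eef_pos: [0.5468, -0.0843, 0.3027]
eef_rot: [-0.417, 1.53, 0.416]
contact_force: [0.5, -1.3, 0.1]
grip_width: 0.998
t [-7.3 33.  57.9] r [-0.001  0.001  0.001] pos [ 0.5468 -0.0843  0.3027] q7 0.54 yaw y 120.42 F [ 0.5 -1.3  0.1] M [-0.041 -0.164 -0.03 ] clk 2.0
```

Approach short of the knob at height, then use the wrist camera.

```bash
python3 -m crank '[{"jaw":0,"tx":-7,"ty":33,"tz":58,"rx":0,"ry":0,"rz":0},{"jaw":0,"tx":-7,"ty":33,"tz":58,"rx":0,"ry":0,"rz":0},{"jaw":0,"tx":-7,"ty":33,"tz":58,"rx":0,"ry":0,"rz":0},{"jaw":0,"tx":-7,"ty":33,"tz":58,"rx":0,"ry":0,"rz":0}]'
python3 go.py .580 -.0265 .31 120.5
python3 - <<'E'
from h import *
i=ctrl.camera_info('wrist');p,d=ctrl.camera('wrist');cv2.imwrite('pics/w1.png',p)
print(i['K'],'\n',np.round(i['R'],3),i['t'])
for n in ['knob','lock_ball']:print(n,ctrl.landmark_of('wrist',n))
s=ctrl.silhouettes('wrist','knob')
def unp(uv,dep=None):
    K=i['K'];v=np.array([uv[0]-K[0,2],uv[1]-K[1,2]]);r=np.linalg.norm(v);th=r/K[0,0]
    dd=np.array([*(v/r*np.sin(th)),np.cos(th)]);return -i['R'].T@i['t'],i['R'].T@dd
def wz(uv,z):
    c,q=unp(uv);return c+q*(z-c[2])/q[2]
for x in s:
    vv,uu=np.nonzero(x['region']);r=cv2.minAreaRect(np.stack([uu,vv],1).astype(np.float32));print(x['conf'],r)
    B=cv2.boxPoints(r);W=np.array([wz(b,.231) for b in B]);print(W,W.mean(0))
E
```

```text
clock: 2.5
eef_pos: [0.5791, -0.03, 0.3089]
eef_rot: [-0.412, 1.532, 0.411]
contact_force: [-0.4, -1.1, 0.5]
grip_width: 0.999
t [-1.1  2.6  2.6] r [-0.007 -0.001  0.   ] pos [ 0.5791 -0.03    0.3089] q7 0.41 yaw y 120.08 F [-0.4 -1.1  0.5] M [-0.004 -0.101 -0.034] clk 2.5
[[371.64829954   0.         318.45296581]
 [  0.         371.64829954 241.84959604]
 [  0.           0.           1.        ]] 
 [[ 0.865  0.501 -0.   ]
 [ 0.481 -0.831  0.28 ]
 [ 0.14  -0.242 -0.96 ]] [-0.48580823 -0.35998057  0.37684239]
knob [{'uv': [323.8, 250.8], 'conf': 0.84}]
lock_ball [{'uv': [203.9, 205.5], 'conf': 0.92}]
0.55 ((324.0, 249.5), (93.0, 32.0), 90.0)
[[ 0.5560682  -0.0040404   0.231     ]
 [ 0.57356412  0.00611347  0.231     ]
 [ 0.60663457 -0.04882419  0.231     ]
 [ 0.58770407 -0.05974395  0.231     ]] [ 0.58099274 -0.02662377  0.231     ]
```

View pics/w1.png

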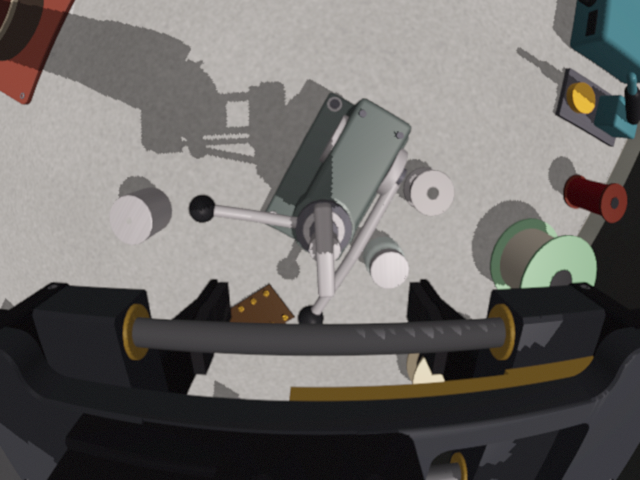

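```bash
cat >> h.py <<'E'
def wz(i,uv,z):
    K=i['K'];v=np.array([uv[0]-K[0,2],uv[1]-K[1,2]]);r=np.linalg.norm(v);th=r/K[0,0]
    q=i['R'].T@np.array([*(v/r*np.sin(th)),np.cos(th)]);c=-i['R'].T@i['t'];return c+q*(z-c[2])/q[2]
E
python3 - <<'E'
import cv2
a=cv2.imread('pics/w1.png')[190:310,270:390]
cv2.imwrite('pics/w1z.png',cv2.resize(a,None,fx=5,fy=5,interpolation=cv2.INTER_CUBIC))
E
```

```text
(no output)
```

View pics/w1z.png

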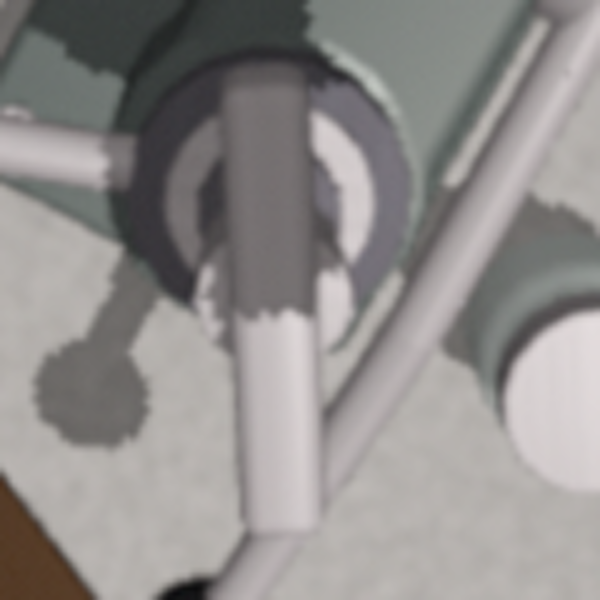

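```bash
python3 - <<'E'
from h import *
i=ctrl.camera_info('wrist')
f=lambda u,v:(270+u/5,190+v/5)
a=wz(i,f(265,85),.231);b=wz(i,f(284,525),.231);print(a,b,(a+b)/2,np.linalg.norm(a-b),np.degrees(np.arctan2(*(a-b)[1::-1])))
bl=wz(i,(202,208.5),.169);print(bl,np.linalg.norm(bl[:2]-(a+b)[:2]/2))
c=wz(i,f(262,190),.165);print('ring',c)
E
python3 go.py .5805 -.0265 .224 120.5
```

```text
[ 0.56576203 -0.00082984  0.231     ] [ 0.59868568 -0.05199725  0.231     ] [ 0.58222386 -0.02641354  0.231     ] 0.060844640141711114 122.75924362085311
[ 0.48571873 -0.06132354  0.169     ] 0.10262527334196718
ring [ 0.5813216  -0.02683835  0.165     ]
t [85.1  1.8  2.5] r [-0.007 -0.     0.   ] pos [ 0.5792 -0.0293  0.3091] q7 0.41 yaw y 120.12 F [ 0.4  0.3 -0.9] M [ 0.018 -0.189  0.024] clk 2.7
```

```bash
python3 -m crank '[{"jaw":0,"tx":50,"ty":2,"tz":3,"rx":-0.033,"ry":0,"rz":0},{"jaw":0,"tx":84,"ty":2,"tz":3,"rx":-0.033,"ry":0,"rz":0},{"jaw":0,"tx":84,"ty":2,"tz":3,"rx":-0.033,"ry":0,"rz":0},{"jaw":0,"tx":84,"ty":2,"tz":3,"rx":-0.033,"ry":0,"rz":0}]'
python3 go.py .581 -.0265 .225 122
python3 - <<'E'
from h import *
p,d=ctrl.camera('wrist');cv2.imwrite('pics/w2.png',p)
E
```

```text
clock: 3.2
eef_pos: [0.5817, -0.0252, 0.2267]
eef_rot: [-0.439, 1.524, 0.438]
contact_force: [-0.2, 0.4, 0.2]
grip_width: 1.001
t [ 1.7 -0.7 -1.3] r [0.001 0.001 0.001] pos [ 0.5817 -0.0252  0.2267] q7 0.41 yaw y 122.08 F [-0.2  0.4  0.2] M [ 0.029 -0.108 -0.014] clk 3.2
```

View pics/w2.png

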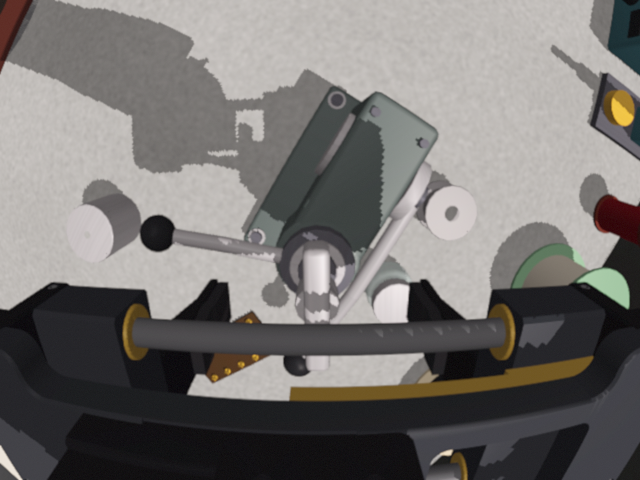

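```bash
python3 -m crank '[{"jaw":1,"tx":1,"ty":-1,"tz":-1,"rx":0,"ry":0,"rz":0},{"jaw":1,"tx":1,"ty":-1,"tz":-1,"rx":0,"ry":0,"rz":0},{"jaw":1,"tx":1,"ty":-1,"tz":-1,"rx":0,"ry":0,"rz":0},{"jaw":1,"tx":1,"ty":-1,"tz":-1,"rx":0,"ry":0,"rz":0},{"jaw":1,"tx":1,"ty":-1,"tz":-1,"rx":0,"ry":0,"rz":0}]'
python3 go.py .581 -.0265 .225 122
```

```text
clock: 3.88
eef_pos: [0.5807, -0.0263, 0.224]
eef_rot: [-0.439, 1.526, 0.439]
contact_force: [-0.3, -0.3, -0.0]
grip_width: 0.518
t [-1.  -0.3  0.1] r [ 0.002 -0.    -0.   ] pos [ 0.5807 -0.0263  0.224 ] q7 0.42 yaw y 122.11 F [-0.3 -0.3 -0. ] M [ 0.049 -0.199 -0.018] clk 3.875
```

```bash
python3 -m crank '[{"jaw":1,"tx":0,"ty":0,"tz":0,"rx":0,"ry":0,"rz":0},{"jaw":1,"tx":0,"ty":0,"tz":0,"rx":0,"ry":0,"rz":0},{"jaw":1,"tx":0,"ty":0,"tz":0,"rx":0,"ry":0,"rz":0},{"jaw":1,"tx":0,"ty":0,"tz":0,"rx":0,"ry":0,"rz":0},{"jaw":1,"tx":0,"ty":0,"tz":0,"rx":0,"ry":0,"rz":0}]'
python3 go.py .581 -.0265 .225 122
```

```text
clock: 4.5
eef_pos: [0.5811, -0.026, 0.2241]
eef_rot: [-0.439, 1.525, 0.439]
contact_force: [3.5, 1.7, -0.9]
grip_width: 0.228
t [-0.9 -0.4 -0.3] r [0.002 0.001 0.   ] pos [ 0.5811 -0.026   0.2241] q7 0.42 yaw y 122.13 F [ 3.5  1.7 -0.9] M [ 0.381 -0.992 -0.018] clk 4.5
```

```bash
python3 -m crank '[{"jaw":1,"tx":0,"ty":0,"tz":0,"rx":0,"ry":0,"rz":0},{"jaw":1,"tx":0,"ty":0,"tz":0,"rx":0,"ry":0,"rz":0}]'
python3 go.py .581 -.0265 .225 122
```

```text
clock: 4.75
eef_pos: [0.581, -0.0261, 0.2241]
eef_rot: [-0.439, 1.525, 0.439]
contact_force: [5.3, 1.8, -1.8]
grip_width: 0.228
t [-0.9 -0.3 -0.2] r [0.002 0.001 0.   ] pos [ 0.581  -0.0261  0.2241] q7 0.42 yaw y 122.12 F [ 5.3  1.8 -1.8] M [ 0.591 -1.218  0.049] clk 4.75
```

Run:
```python
from h import *
p,d=ctrl.camera('wrist');cv2.imwrite('pics/w3.png',cv2.resize(p[180:420,160:480],None,fx=2.4,fy=2.4,interpolation=cv2.INTER_CUBIC))
p,d=ctrl.camera('scene');cv2.imwrite('pics/s3.png',cv2.resize(p[150:300,240:400],None,fx=4,fy=4,interpolation=cv2.INTER_CUBIC))
```

```text
(no output)
```

View pics/w3.png

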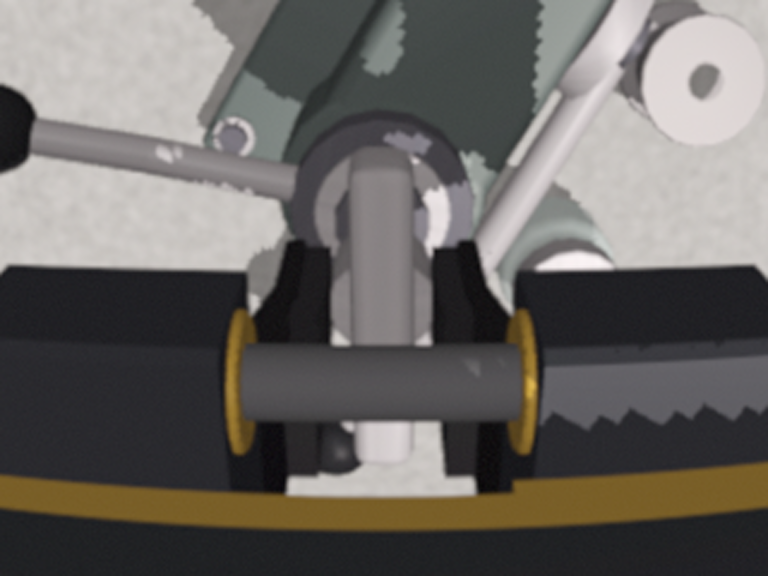

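View pics/s3.png

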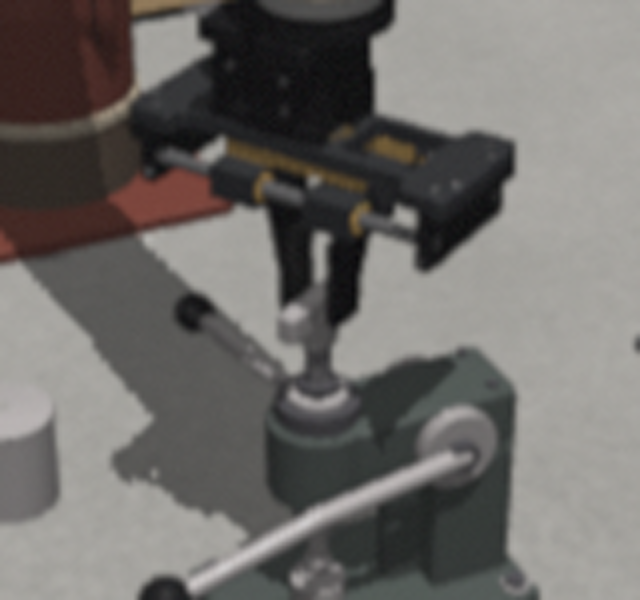

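```bash
python3 -m crank '[{"jaw":0.6,"tx":0,"ty":0,"tz":0,"rx":0,"ry":0,"rz":0},{"jaw":0.6,"tx":0,"ty":0,"tz":0,"rx":0,"ry":0,"rz":0},{"jaw":0.6,"tx":-6,"ty":0,"tz":0,"rx":0,"ry":0,"rz":0},{"jaw":0.6,"tx":-6,"ty":0,"tz":0,"rx":0,"ry":0,"rz":0}]'
python3 -m crank '[{"jaw":1,"tx":0,"ty":0,"tz":0,"rx":0,"ry":0,"rz":0},{"jaw":1,"tx":0,"ty":0,"tz":0,"rx":0,"ry":0,"rz":0},{"jaw":1,"tx":0,"ty":0,"tz":0,"rx":0,"ry":0,"rz":0},{"jaw":1,"tx":0,"ty":0,"tz":0,"rx":0,"ry":0,"rz":0},{"jaw":1,"tx":0,"ty":0,"tz":0,"rx":0,"ry":0,"rz":0}]'
python3 go.py .581 -.0265 .23 122
```

```text
clock: 5.35
eef_pos: [0.5809, -0.0265, 0.2307]
eef_rot: [-0.439, 1.525, 0.439]
contact_force: [-0.3, 0.1, -0.2]
grip_width: 0.398
clock: 5.98
eef_pos: [0.5811, -0.026, 0.23]
eef_rot: [-0.439, 1.525, 0.44]
contact_force: [3.9, 1.0, -2.1]
grip_width: 0.136
t [-0.  -0.4 -0.3] r [ 0.002  0.001 -0.   ] pos [ 0.5811 -0.026   0.23  ] q7 0.42 yaw y 122.13 F [ 3.9  1.  -2.1] M [ 0.326 -0.955  0.062] clk 5.975
```

```bash
cat > chk.py <<'E'
import sys
from h import *
from scipy.spatial.transform import Rotation as Ro
s=ctrl.get_state();M=Ro.from_rotvec(s['eef_rot']).as_matrix()
print('clk %.2f yaw %.2f q7 %.3f Mz %.3f F %s pos %s grip %.3f tilt %s'%(s['clock'],np.degrees(np.arctan2(M[1,1],M[0,1])),s['qpos'][6],s['moment'][2],np.round(s['contact_force'],1),np.round(s['eef_pos']*1e3,1),s['grip_width'],np.round(M[2,:],3)))
sys.exit(0 if abs(s['moment'][2])<0.16 else 1)
E
python3 chk.py
python3 -m crank '[{"jaw":1,"tx":0.1,"ty":0,"tz":0,"rx":0.1,"ry":0,"rz":0},{"jaw":1,"tx":0.1,"ty":0,"tz":0,"rx":0.2,"ry":0,"rz":0},{"jaw":1,"tx":0.2,"ty":0,"tz":0,"rx":0.3,"ry":0,"rz":0},{"jaw":1,"tx":0.2,"ty":0,"tz":0,"rx":0.4,"ry":0,"rz":0},{"jaw":1,"tx":0.25,"ty":0,"tz":0,"rx":0.5,"ry":0,"rz":0}]' >/dev/null; python3 chk.py
python3 -m crank '[{"jaw":1,"tx":0,"ty":0,"tz":0,"rx":0.04,"ry":0,"rz":0}]' >/dev/null; python3 chk.py
```

```text
clk 5.97 yaw 122.13 q7 0.419 Mz 0.062 F [ 3.9  1.  -2.1] pos [581.1 -26.  230. ] grip 0.136 tilt [-1.     0.     0.001]
clk 6.60 yaw 93.31 q7 -0.071 Mz 0.085 F [ 8.6  2.  -5.8] pos [581.9 -25.7 229.8] grip 0.127 tilt [-1.     0.001  0.002]
clk 6.72 yaw 91.08 q7 -0.109 Mz 0.044 F [ 9.4  2.7 -6.2] pos [581.9 -25.7 229.8] grip 0.134 tilt [-1.     0.001  0.003]
```

```bash
python3 -m crank '[{"jaw":1,"tx":0.5,"ty":0.5,"tz":1.5,"rx":0.06,"ry":0,"rz":0}]' >/dev/null; python3 chk.py &&
python3 -m crank '[{"jaw":1,"tx":0.03,"ty":0,"tz":0,"rx":0.06,"ry":0,"rz":0}]' >/dev/null; python3 chk.py &&
python3 -m crank '[{"jaw":1,"tx":0.03,"ty":0,"tz":0,"rx":0.06,"ry":0,"rz":0}]' >/dev/null && python3 chk.py &&
python3 -m crank '[{"jaw":1,"tx":0.03,"ty":0,"tz":0,"rx":0.06,"ry":0,"rz":0}]' >/dev/null && python3 chk.py &&
python3 -m crank '[{"jaw":1,"tx":0.03,"ty":0,"tz":0,"rx":0.06,"ry":0,"rz":0}]' >/dev/null && python3 chk.py
```

```text
clk 6.85 yaw 87.65 q7 -0.169 Mz 0.046 F [-1.1  0.2  3.8] pos [582.6 -25.6 229.6] grip 0.137 tilt [-1.     0.     0.001]
clk 6.97 yaw 84.19 q7 -0.228 Mz 0.028 F [2.4 1.2 0.4] pos [582.5 -25.7 229.6] grip 0.136 tilt [-1.     0.     0.001]
clk 7.10 yaw 80.75 q7 -0.287 Mz 0.063 F [ 1.3 -0.6  0.3] pos [582.6 -25.7 229.6] grip 0.131 tilt [-1.     0.     0.001]
clk 7.22 yaw 77.31 q7 -0.345 Mz 0.062 F [ 3.6  0.5 -1.5] pos [582.8 -25.7 229.6] grip 0.138 tilt [-1.     0.     0.001]
clk 7.35 yaw 73.89 q7 -0.403 Mz 0.236 F [ 4.6  0.2 -0.8] pos [582.8 -25.7 229.6] grip 0.133 tilt [-1.     0.     0.001]
```

```bash
python3 -m crank '[{"jaw":1,"tx":0,"ty":0,"tz":0,"rx":0,"ry":0,"rz":0}]' >/dev/null; python3 chk.py;
python3 -m crank '[{"jaw":1,"tx":0,"ty":0,"tz":0,"rx":0.012,"ry":0,"rz":0}]' >/dev/null; python3 chk.py
```

```text
clk 7.47 yaw 74.02 q7 -0.401 Mz 0.257 F [4.3 0.2 1.8] pos [582.8 -25.7 229.6] grip 0.133 tilt [-1.     0.     0.001]
clk 7.60 yaw 73.35 q7 -0.413 Mz 0.373 F [4.8 0.3 0.7] pos [582.8 -25.7 229.5] grip 0.131 tilt [-1.     0.     0.001]
```

```bash
python3 -m crank '[{"jaw":1,"tx":-0.1,"ty":0,"tz":0,"rx":-0.16,"ry":0,"rz":0},{"jaw":1,"tx":-0.15,"ty":0,"tz":0,"rx":-0.32,"ry":0,"rz":0},{"jaw":1,"tx":-0.2,"ty":0,"tz":0,"rx":-0.48,"ry":0,"rz":0},{"jaw":1,"tx":-0.3,"ty":0,"tz":0,"rx":-0.64,"ry":0,"rz":0},{"jaw":1,"tx":-0.4,"ty":0,"tz":0,"rx":-0.8,"ry":0,"rz":0}]' >/dev/null; python3 chk.py
python3 -m crank '[{"jaw":1,"tx":-0.1,"ty":0,"tz":0,"rx":-0.16,"ry":0,"rz":0},{"jaw":1,"tx":-0.15,"ty":0,"tz":0,"rx":-0.32,"ry":0,"rz":0},{"jaw":1,"tx":-0.2,"ty":0,"tz":0,"rx":-0.48,"ry":0,"rz":0},{"jaw":1,"tx":-0.3,"ty":0,"tz":0,"rx":-0.64,"ry":0,"rz":0},{"jaw":1,"tx":-0.4,"ty":0,"tz":0,"rx":-0.77,"ry":0,"rz":0}]' >/dev/null; python3 chk.py
python3 -m crank '[{"jaw":1,"tx":0,"ty":0,"tz":0,"rx":0,"ry":0,"rz":0}]' >/dev/null; python3 chk.py
```

```text
clk 8.22 yaw 119.44 q7 0.372 Mz -0.031 F [-2.6  0.6  3.7] pos [581.5 -25.9 229.8] grip 0.137 tilt [-1.     0.001 -0.002]
clk 8.85 yaw 163.47 q7 1.118 Mz -0.087 F [-5.9 -2.6  7.5] pos [580.6 -27.1 230.2] grip 0.137 tilt [-1.     0.003 -0.003]
clk 8.97 yaw 163.31 q7 1.115 Mz 0.026 F [-5.9 -2.3  7.6] pos [580.7 -27.  230.2] grip 0.131 tilt [-1.     0.003 -0.003]
```

```bash
python3 -m crank '[{"jaw":1,"tx":-0.4,"ty":0,"tz":0,"rx":-0.026,"ry":0,"rz":0},{"jaw":1,"tx":-0.4,"ty":0,"tz":0,"rx":-0.026,"ry":0,"rz":0}]' >/dev/null; python3 chk.py
python3 -m crank '[{"jaw":0.4,"tx":0,"ty":0,"tz":0,"rx":0,"ry":0,"rz":0},{"jaw":0.4,"tx":0,"ty":0,"tz":0,"rx":0,"ry":0,"rz":0},{"jaw":0.4,"tx":0,"ty":0,"tz":0,"rx":0,"ry":0,"rz":0},{"jaw":0.4,"tx":0,"ty":0,"tz":0,"rx":0,"ry":0,"rz":0}]' >/dev/null; python3 chk.py
python3 -m crank '[{"jaw":0.4,"tx":-50,"ty":0,"tz":0,"rx":0,"ry":0,"rz":0},{"jaw":0.4,"tx":-90,"ty":0,"tz":0,"rx":0,"ry":0,"rz":0},{"jaw":0.4,"tx":-90,"ty":0,"tz":0,"rx":0,"ry":0,"rz":0}]' >/dev/null; python3 chk.py
python3 - <<'E'
from h import *
i=ctrl.camera_info('wrist');p,d=ctrl.camera('wrist');cv2.imwrite('pics/w4.png',p)
p,d=ctrl.camera('top');cv2.imwrite('pics/t4.png',p)
E
```

```text
clk 9.22 yaw 164.71 q7 1.139 Mz -0.006 F [-4.9 -3.5  4.4] pos [580.6 -27.1 230.2] grip 0.132 tilt [-1.     0.003 -0.003]
clk 9.72 yaw 164.75 q7 1.138 Mz -0.026 F [-0.9  0.2 -0.3] pos [582.2 -25.6 230.3] grip 0.499 tilt [-1.  0.  0.]
clk 10.10 yaw 164.76 q7 1.161 Mz -0.026 F [ 0.6  0.5 -0.5] pos [583.6 -25.3 323.8] grip 0.603 tilt [-1.    -0.005  0.001]
```

View pics/w4.png

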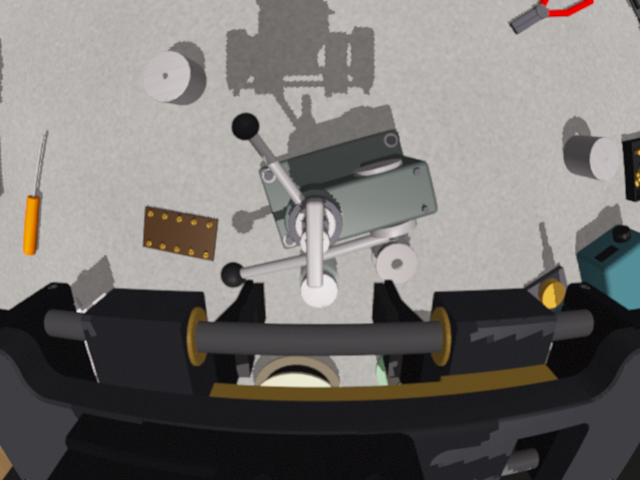

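```bash
python3 - <<'E'
from h import *
i=ctrl.camera_info('wrist')
p,d=ctrl.camera('wrist')
print(ctrl.landmark_of('wrist','lock_ball'),ctrl.spot_in('wrist','lock_ball'))
for uv in [(245,126)]: print(wz(i,uv,.169))
a=wz(i,(314,203),.233);b=wz(i,(315.5,286),.233);print(a,b,np.degrees(np.arctan2(*(a-b)[1::-1])))
E
python3 go.py .485 -.061 .30 199.7
```

```text
[{'uv': [244.0, 128.9], 'conf': 0.55}] [{'box': [288.6, 179.8, 115.2, 126.6], 'conf': 0.84}]
[ 0.48322069 -0.06164598  0.169     ]
[ 0.54974528 -0.0206515   0.233     ] [ 0.60679337 -0.03533754  0.233     ] 165.5636559490591
t [ 19.3  84.1 -59.3] r [-0.61   0.    -0.002] pos [ 0.5818 -0.0259  0.3191] q7 1.16 yaw y 164.74 F [ 0.5 -0.1  0.3] M [ 0.069 -0.159  0.03 ] clk 10.35
```

```bash
python3 -m crank '[{"jaw":0.5,"tx":10,"ty":84,"tz":-59,"rx":-0.61,"ry":0,"rz":0},{"jaw":0.5,"tx":10,"ty":84,"tz":-59,"rx":-0.61,"ry":0,"rz":0},{"jaw":0.5,"tx":19,"ty":84,"tz":-59,"rx":-0.61,"ry":0,"rz":0},{"jaw":0.5,"tx":19,"ty":84,"tz":-59,"rx":-0.61,"ry":0,"rz":0},{"jaw":0.5,"tx":19,"ty":84,"tz":-59,"rx":-0.61,"ry":0,"rz":0}]'; python3 go.py .4845 -.061 .168 199.7
python3 - <<'E'
from h import *
i=ctrl.camera_info('wrist');p,d=ctrl.camera('wrist');cv2.imwrite('pics/w5.png',p)
print(ctrl.landmark_of('wrist','lock_ball'))
E
```

```text
clock: 10.98
eef_pos: [0.4853, -0.0607, 0.3007]
eef_rot: [-1.456, 1.027, 1.458]
contact_force: [-0.1, 0.4, 0.3]
grip_width: 0.5
t [ 1.327e+02  7.000e-01 -1.000e-01] r [-0.001  0.001 -0.001] pos [ 0.4853 -0.0607  0.3007] q7 1.95 yaw y -160.35 F [-0.1  0.4  0.3] M [ 0.129 -0.127  0.027] clk 10.975
[{'uv': [317.1, 233.1], 'conf': 0.69}]
```

View pics/w5.png

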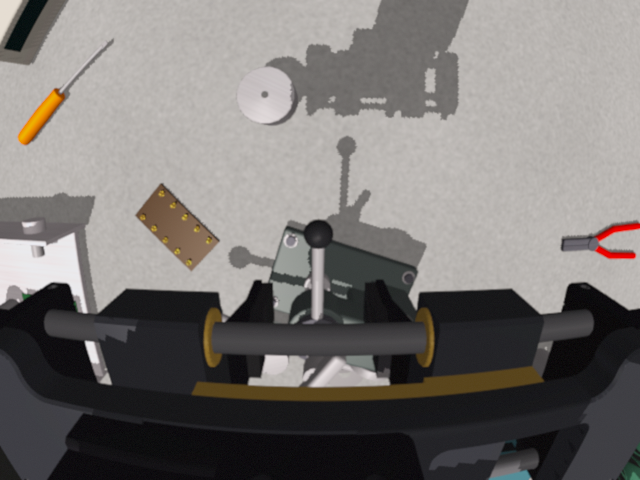

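```bash
python3 -m crank '[{"jaw":0.5,"tx":50,"ty":0,"tz":0,"rx":0,"ry":0,"rz":0},{"jaw":0.5,"tx":90,"ty":0,"tz":0,"rx":0,"ry":0,"rz":0},{"jaw":0.5,"tx":115,"ty":0,"tz":0,"rx":0,"ry":0,"rz":0},{"jaw":0.5,"tx":132,"ty":0,"tz":0,"rx":0,"ry":0,"rz":0},{"jaw":0.5,"tx":132,"ty":0,"tz":0,"rx":0,"ry":0,"rz":0}]'; python3 go.py .4845 -.061 .168 199.7
python3 - <<'E'
from h import *
i=ctrl.camera_info('wrist');p,d=ctrl.camera('wrist');cv2.imwrite('pics/w6.png',p)
ax=np.array([.5815,-.0265])
s=ctrl.get_state()['eef_pos'][:2]
for a in [199.7,190,180,170,160,150,145]:
    r=np.radians(a);print(a,np.round(ax+.103*np.array([np.cos(r),np.sin(r)]),4))
E
```

```text
clock: 11.7
eef_pos: [0.4852, -0.0604, 0.1686]
eef_rot: [-1.456, 1.027, 1.459]
contact_force: [-0.3, 0.4, 0.4]
grip_width: 0.499
t [ 0.6  0.9 -0.3] r [-0.     0.001 -0.001] pos [ 0.4852 -0.0604  0.1686] q7 1.89 yaw y -160.32 F [-0.3  0.4  0.4] M [ 0.124 -0.085 -0.034] clk 11.7
199.7 [ 0.4845 -0.0612]
190 [ 0.4801 -0.0444]
180 [ 0.4785 -0.0265]
170 [ 0.4801 -0.0086]
160 [0.4847 0.0087]
150 [0.4923 0.025 ]
145 [0.4971 0.0326]
```

View pics/w6.png

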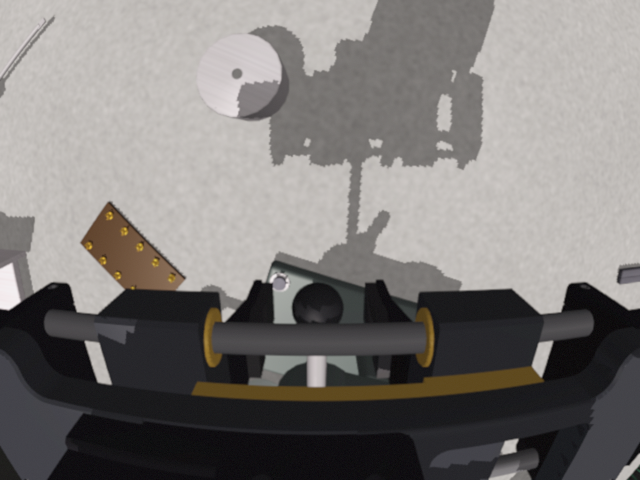

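```bash
python3 -m crank '[{"jaw":0.5,"tx":0,"ty":0,"tz":10,"rx":0,"ry":0,"rz":0},{"jaw":0.5,"tx":0,"ty":-1.9,"tz":22.3,"rx":0.12,"ry":0,"rz":0},{"jaw":0.5,"tx":0,"ty":-5.3,"tz":34.2,"rx":0.24,"ry":0,"rz":0},{"jaw":0.5,"tx":0,"ty":-10.1,"tz":45.6,"rx":0.36,"ry":0,"rz":0},{"jaw":0.5,"tx":0,"ty":-16.3,"tz":56.4,"rx":0.48,"ry":0,"rz":0}]'; python3 chk.py
python3 - <<'E'
from h import *
i=ctrl.camera_info('wrist');p,d=ctrl.camera('wrist');cv2.imwrite('pics/w7.png',p)
E
```

```text
clock: 12.38
eef_pos: [0.4828, -0.0018, 0.1706]
eef_rot: [-1.107, 1.271, 1.102]
contact_force: [1.4, -3.2, -0.9]
grip_width: 0.502
clk 12.38 yaw 171.94 q7 1.293 Mz 0.116 F [ 1.4 -3.2 -0.9] pos [482.8  -1.8 170.6] grip 0.502 tilt [-1.    -0.003 -0.001]
```

View pics/w7.png

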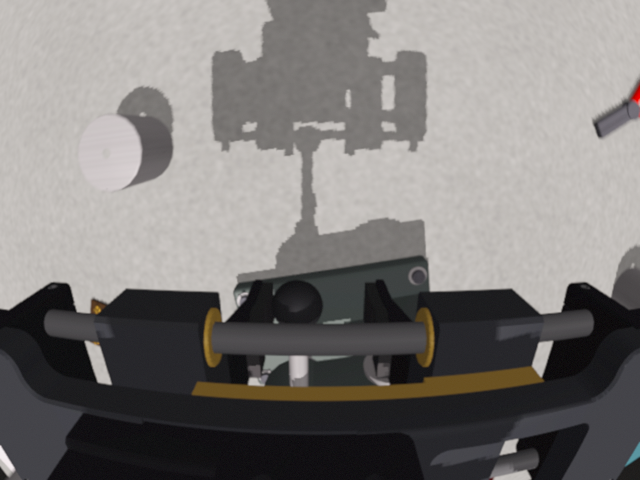

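```bash
cat > chf.py <<'E'
import sys
from h import *
from scipy.spatial.transform import Rotation as Ro
s=ctrl.get_state();M=Ro.from_rotvec(s['eef_rot']).as_matrix();f=M.T@s['contact_force']
print('clk %.2f yaw %.2f Ftool %s pos %s q7 %.2f'%(s['clock'],np.degrees(np.arctan2(M[1,1],M[0,1])),np.round(f,1),np.round(s['eef_pos']*1e3,1),s['qpos'][6]))
sys.exit(0 if abs(f[2])<7 else 1)
E
python3 -m crank '[{"jaw":0.5,"tx":0,"ty":-0.6,"tz":5.1,"rx":0.05,"ry":0,"rz":0}]' >/dev/null; python3 chf.py &&
python3 -m crank '[{"jaw":0.5,"tx":0,"ty":-0.6,"tz":5.1,"rx":0.05,"ry":0,"rz":0}]' >/dev/null && python3 chf.py &&
python3 -m crank '[{"jaw":0.5,"tx":0,"ty":-0.6,"tz":5.1,"rx":0.05,"ry":0,"rz":0}]' >/dev/null && python3 chf.py &&
python3 -m crank '[{"jaw":0.5,"tx":0,"ty":-0.6,"tz":5.1,"rx":0.05,"ry":0,"rz":0}]' >/dev/null && python3 chf.py &&
python3 -m crank '[{"jaw":0.5,"tx":0,"ty":-0.6,"tz":5.1,"rx":0.05,"ry":0,"rz":0}]' >/dev/null && python3 chf.py &&
python3 -m crank '[{"jaw":0.5,"tx":0,"ty":-0.6,"tz":5.1,"rx":0.05,"ry":0,"rz":0}]' >/dev/null && python3 chf.py &&
python3 -m crank '[{"jaw":0.5,"tx":0,"ty":-0.6,"tz":5.1,"rx":0.05,"ry":0,"rz":0}]' >/dev/null && python3 chf.py
```

```text
clk 12.55 yaw 169.37 Ftool [-0.8 -2.  -2.7] pos [484.    2.9 170.5] q7 1.24
clk 12.68 yaw 166.47 Ftool [-0.6 -2.  -1.8] pos [485.6   7.6 170.5] q7 1.17
clk 12.80 yaw 163.60 Ftool [-0.9 -2.4 -3.6] pos [487.4  12.4 170.5] q7 1.11
clk 12.93 yaw 160.73 Ftool [-1.1 -1.2 -2.9] pos [489.3  17.  170.5] q7 1.05
clk 13.05 yaw 157.86 Ftool [-1.  -1.5 -2.5] pos [491.5  21.6 170.4] q7 0.99
clk 13.18 yaw 154.91 Ftool [ -5.7  -4.1 -21.8] pos [493.1  22.9 170.2] q7 0.92
```

```bash
python3 -m crank '[{"jaw":0.5,"tx":0,"ty":0,"tz":-5,"rx":0,"ry":0,"rz":0},{"jaw":0.5,"tx":0,"ty":0,"tz":-11,"rx":0,"ry":0,"rz":0},{"jaw":0.5,"tx":0,"ty":0,"tz":-11,"rx":0,"ry":0,"rz":0}]' >/dev/null; python3 chf.py
python3 - <<'E'
from h import *
p,d=ctrl.camera('wrist');cv2.imwrite('pics/w8.png',p)
E
```

```text
clk 13.55 yaw 155.02 Ftool [ 0.2  0.1 -0.2] pos [488.6  16.4 169.6] q7 0.95
```

View pics/w8.png

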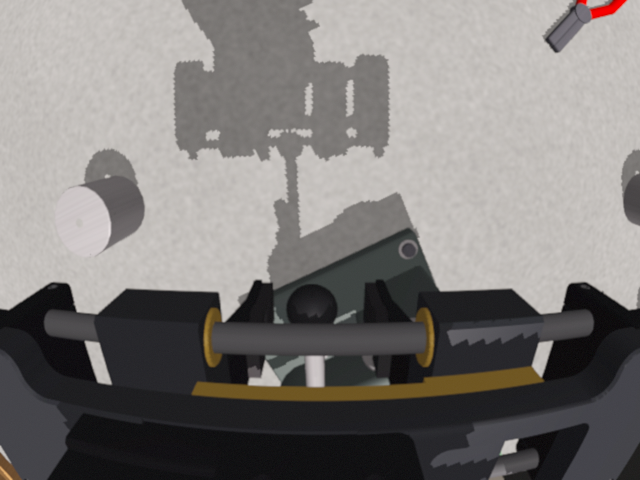

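```bash
python3 -m crank '[{"jaw":0.5,"tx":-40,"ty":0,"tz":0,"rx":0,"ry":0,"rz":0},{"jaw":0.5,"tx":-90,"ty":0,"tz":0,"rx":0,"ry":0,"rz":0},{"jaw":0.5,"tx":-140,"ty":0,"tz":0,"rx":0,"ry":0,"rz":0},{"jaw":0.5,"tx":-160,"ty":0,"tz":0,"rx":0,"ry":0,"rz":0},{"jaw":0.5,"tx":-160,"ty":0,"tz":0,"rx":0,"ry":0,"rz":0}]' >/dev/null; python3 chf.py
python3 - <<'E'
from h import *
i=ctrl.camera_info('wrist');p,d=ctrl.camera('wrist');cv2.imwrite('pics/w9.png',p)
print(ctrl.landmark_of('wrist','lock_ball'))
p,d=ctrl.camera('scene');cv2.imwrite('pics/s9.png',p)
print(ctrl.landmark_of('scene','lock_ball'),ctrl.landmark_of('scene','knob'))
E
```

```text
clk 14.22 yaw 155.05 Ftool [-0.  -0.1 -0.9] pos [489.4  17.1 330.7] q7 1.02
[{'uv': [311.4, 221.7], 'conf': 0.67}, {'uv': [520.8, 32.0], 'conf': 0.3}]
[{'uv': [315.3, 222.0], 'conf': 0.65}] [{'uv': [316.5, 224.5], 'conf': 0.61}, {'uv': [241.8, 270.1], 'conf': 0.42}]
```

View pics/w9.png

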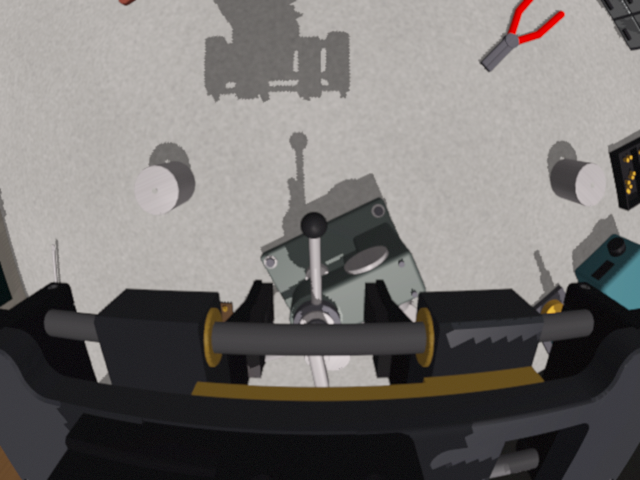

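View pics/s9.png

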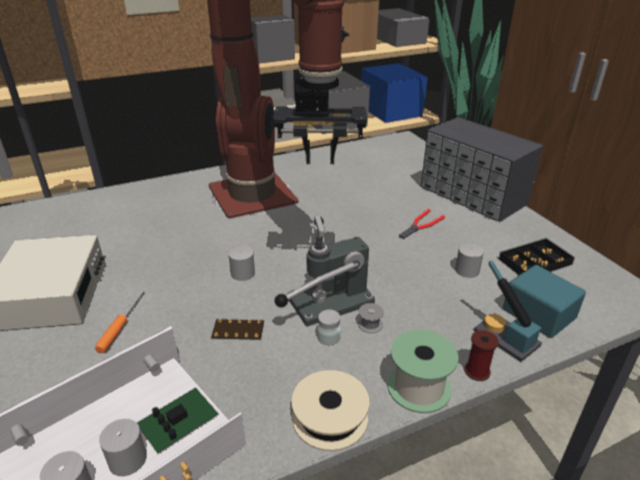

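```bash
python3 go.py .42 -.25 .34 155
```

```text
t [ -11.8  -50.7 -270.5] r [ 0.    -0.001 -0.002] pos [0.4882 0.0166 0.3282] q7 1.02 yaw y 155.01 F [-0.4  0.1  0.7] M [ 0.057 -0.116  0.019] clk 14.475
```

```bash
python3 -m crank '[{"jaw":0.5,"tx":-12,"ty":-51,"tz":-270,"rx":0,"ry":0,"rz":0},{"jaw":0.5,"tx":-12,"ty":-51,"tz":-270,"rx":0,"ry":0,"rz":0},{"jaw":0.5,"tx":-12,"ty":-51,"tz":-270,"rx":0,"ry":0,"rz":0},{"jaw":0.5,"tx":-12,"ty":-51,"tz":-270,"rx":0,"ry":0,"rz":0},{"jaw":0.5,"tx":-12,"ty":-51,"tz":-270,"rx":0,"ry":0,"rz":0}]' >/dev/null; python3 chf.py
python3 - <<'E'
from h import *
p,d=ctrl.camera('top');cv2.imwrite('pics/t10.png',p)
cv2.imwrite('pics/t10z.png',cv2.resize(p[180:280,270:400],None,fx=6,fy=6,interpolation=cv2.INTER_CUBIC))
print(ctrl.landmark_of('top','lock_ball'))
E
```

```text
clk 15.10 yaw 154.71 Ftool [0.2 0.6 0.2] pos [ 418.8 -253.5  340.3] q7 1.59
[{'uv': [315.7, 256.0], 'conf': 0.61}]
```

View pics/t10z.png

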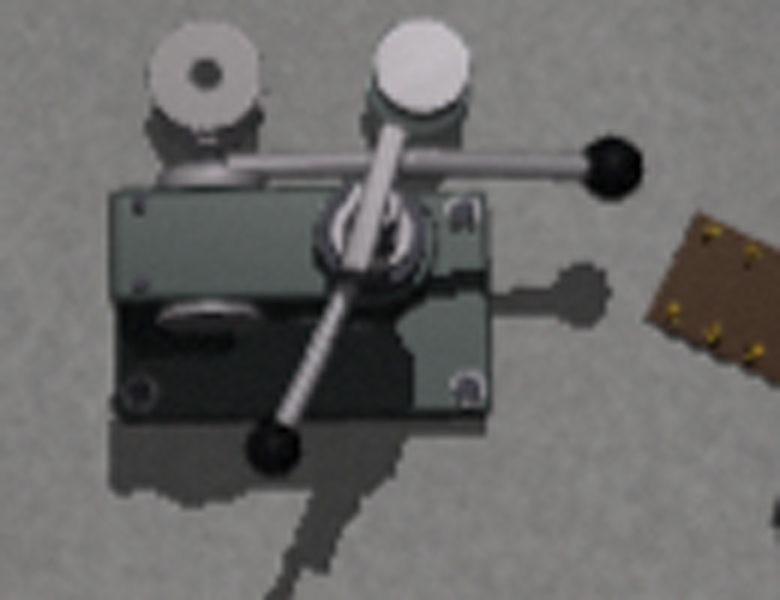

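View pics/t10.png

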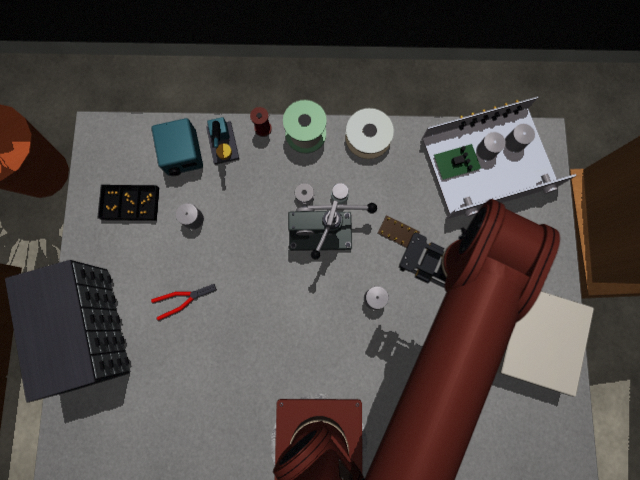

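```bash
python3 -c "
from station import ctrl
print(ctrl.job_done())"
```

```text
the job is handed in; nothing more can be done
None
```

The press is set and locked, and I handed the job in at about 15 s of the 72 s allowed. No verdict was reported.

- **Punch clearance:** I turned the knob clockwise about 49° until the punch bottomed. The torque rose from 0.06 to 0.37 N m, which is firmly bottomed and well short of bruising. I then backed it off 91.4° by the arm's reading. That is about 87° from the estimated first touch of the punch.
- **Lock:** I pushed the lever's ball clockwise until it met the stop, where the force jumped from 3 N to 22 N. Its sweep of about 0.69 rad fits a full lock from a plausible start angle. I then let go and moved the arm clear.
- **Last checks:** In the top view the knob still points at about 165°, against the 164.7° I left it at. The ball stayed at the stop, and I saw nothing else on the bench moved. The arm was touching nothing.
- **First grip went wrong:** My first grip closed on the knob's hub instead of the bar, because the knob stood a few millimetres higher than expected. I opened, raised the gripper 6 mm and gripped the bar before turning anything.

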